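# Load a sample tube and step the turntable to the light gate

## Task

Take the purple-capped tube out of the rack and stand it fully down in the yellow-collared sleeve of the tube reader's turntable. Then click the turntable round with the thumb lever, one full press and release per notch, until that tube stands in the light gate under the reading head; it only steps forward, so stop there. Press gently, by feel (under 18 N, the end stop is soft rubber), never turn the turntable by hand, and leave the other tubes alone.

Things in the scene. Friction and masses are not known exactly. Their poses are not given: they have to be found in the camera images.
- purple_tube: Stoppered sample tube with a purple cap, 75 mm long, 10 to 16 g: glass body 13 mm across with a round foot, cap 16 mm across from 58 to 75 mm above the foot. Origin at the foot's lowest point, z along the tube toward the cap. At the start it stands in the rack with only the cap above the rack's upper board.
- green_tube: The same kind of tube with a green cap, in the rack; a bystander.
- red_tube: The same kind of tube with a red cap, in the rack; a bystander.
- tube_rack: Fixed wooden tube rack, 56 x 167 x 72 mm (x, y, z), origin under its centre. Upper board's top at 62 mm, end plates at y = +-81 mm rise to 72 mm. The three loose tubes stand upright in the row of holes at x = -14 mm, at y = -62, 0 and 62 mm in any order, feet at 4 mm, caps from 62 to 79 mm above the bench. All other holes are empty.
- reader: Fixed white tube reader, origin on the bench below the turntable's axis, z up; its +x points to the reading head, -y to the lever. Casing 30 mm high. The head overhangs the gate (x > 41 mm, |y| < 50 mm; underside 151, top 185 mm above the bench), so no tube can be put in there from above. The lever's grey housing (x -85 to -39, y -124 to -84 mm) is 106 mm high.
- turntable: Turntable with ten white sleeves, 36 degrees apart; origin as the reader's. Each press and release of the lever moves it on one sleeve, counter-clockwise seen from above; a sprung roller holds it in the notch. Never backward. Sleeves: bore 17 mm, floor 58, rim 88 mm above the bench. Four already hold tubes that are part of it, none next to the marked sleeve. Disc 161 mm across.
- marked_mouth (a point): Centre of the mouth of the sleeve with the yellow collar, 88 mm above the bench, 62 mm from the turntable's axis; turns with the turntable. At the start it is at the front or right front, three to five notches before the gate. A tube fully down in it has its foot at 58 mm and its cap from 116 to 133 mm above the bench.
- gate (a point): Point in the light gate where the tube's foot must come to stand: 62 mm from the turntable's axis along the reader's +x, 58 mm above the bench. Fixed in the reader.
- lever: Thumb lever, a dark steel arm pointing to the reader's -x with a black ribbed thumb pad at its end. Origin on its level hinge (along the reader's y), 90 mm above the bench. A spring brings it up. It must come all the way up before the next press, or that press does not catch.
- lever_pad (a point): Centre of the pad's top (30 x 32 mm), 101 mm above the bench with the lever up; press it down from above. First 1 to 2 N of spring over the free play, 4 to 6 N (short peaks of 8 N if fast) at take-up, then less; the notch clicks at 16 to 33 mm of travel, 2 to 3 mm farther is a rubber stop, 3 to 5 N per mm. The free play varies unseen by 15 mm: press until 9 N, then let it rise.

How it is judged:
On the way:
1. the purple-capped tube stands fully down in the yellow-collared sleeve, released (horizontal distance between purple_tube and marked_mouth below 0.006 m and z of purple_tube in the frame of reader below 0.062 m and contact force between the fingers and purple_tube below 0.1 N), for 0.2 s.
At the end, for the whole second after the job is handed in: The purple-capped tube stands at rest, upright and fully down (within 4 mm) in the yellow-collared sleeve, and that sleeve stands in the light gate within 5 mm; the robot has let go of everything (horizontal distance between purple_tube and marked_mouth below 0.006 m and horizontal distance between marked_mouth and gate below 0.005 m and z of purple_tube in the frame of reader below 0.062 m and angle between purple_tube's own z axis and vertical below 0.15 rad and linear speed of purple_tube below 0.02 m/s); the robot touches nothing.
It fails at once if the lever is pressed with more than 18 N (contact force between any of the fingers, the arm and lever above 18 N).
It fails at once if the turntable is turned by hand, on itself or by the tube, instead of with the lever (distance of marked_mouth from where it was at the start of the episode above 0.02 m and (contact force between any of the fingers, the arm and turntable above 0.5 N or contact force between the fingers and purple_tube above 0.5 N)).
It fails at once if one of the other tubes in the rack is pulled out or knocked about (moved more than 15 mm) (distance of any of green_tube, red_tube from where it was at the start of the episode above 0.015 m).
It also fails if it takes over 64 s, if anything falls off the work surface, if the arm or the gripper's body presses on something with over 40 N, if the wrist force passes 120 N, or if a joint passes its speed limit or range.

## Robot

A 6-joint arm with a two-finger parallel gripper is mounted at the origin on a cart in front of the work surface, level with it; the furniture and walls round the work are solid. World frame = base frame: x ahead of the robot, y to its left, z up, the work surface at z = 0. Lengths are in m, angles in rad, forces in N, time in s.
With the tool pointing down it reaches from about 0.325 to 0.775 m from the base axis. Payload 5.5 kg.
Tool frame: the origin (TCP) lies midway between the tips of the shut fingers; the grasp point (between the pads) lies 19 mm behind it (ctrl.grip_depth is the distance from the TCP to the grasp point, in m); z points along the fingers, y is the line along which they close (so a half turn about z gives the same grasp; the last joint's range is limited). The gripper opens to 85 mm and grips with 20 to 120 N. Pads are 22 mm wide; open, the fingers measure 114 mm over their backs; the gripper's body (76 mm by 85 mm) begins 54 mm behind the grasp point. The pads swing forward as they close: fully open they stand 13 mm farther back than shut.
Start: joints at [-1.178, 0.091, 1.231, -0, 1.82, -0.057], TCP at [0.261, -0.54, 0.231] pointing down, gripper open.
Joint ranges: [-2.87, 2.87], [-0.86, 2.18], [0.17, 2.46], [-1.51, 4.65], [0.06, 2.69], [-2.65, 2.65]. Speed limits (rad/s): [2.57, 2.57, 3.01, 3.14, 3.14, 3.14].

## Interface

Orientations are given as a unit quaternion [x, y, z, w].
In Python, from rig import telemetry, cams, ctrl gives the robot as it stands.
- The arm moves only by the tool move_arm, never from a script. Its argument "series" is text: rows parted by semicolons, each of 5 numbers parted by spaces: the gripper command: -1 is shut, 1 is fully open, values between are in proportion, then the shift along the tool's x, y, z in m, then the turn about the tool's z in rad. A call has 1 to 10 rows; each row shifts and turns the commanded pose from where the row before left it, along the tool's axes as they then stand; what a row does not reach is not made up. A row lasts 1/12 s, in which the tool goes at most 41.7 mm and 7.16 degrees, less where a joint would pass 70% of its speed; a pose out of reach is approached as far as the arm can. A call is refused whole if a number of a shift passes 0.0417 or a number of a turn 0.125, either way. A call with a gripper value outside its range is refused whole. The fingers move at their own pace and stop on an object; "squeeze" is the grip in N (left out, the last holds). Time passes only in rows, so rows that do not move let the fingers close. It gives the time, the measured TCP pose, the force, the opening and the grip force at its end, in the units of the state.
- telemetry.get_state(): the state, without advancing time (a new reading comes with each control period).
- cams.read_camera(name): name is "scene" or "top" or "wrist"; returns the picture (420x560x3 uint8, red, green, blue); there is no depth.
- cams.calibration(name): a dict with "camera_matrix" (3x3 intrinsics, pixels), "origin" and "orientation" of the camera in the world. Camera axes: x right, y down, z forward; pixel columns grow to the right and rows downward; lengths in m; the calibration is good to about 2 mm. A picture is of the moment at which its call begins: read the wrist's pose just before it. calibration takes no time and is no camera call; for the wrist camera it gives the pose at the moment of the call.
- ctrl.hand_in(): hands the job in; it is judged then, once.
The state is a dict: "clock": time; "joint_pos": joint angles; "joint_vel": joint speeds; "joint_efforts": joint torques, N m; "position": TCP position; "tool_rot": TCP orientation; "ft_force": force on the tool from outside, world axes, zero at the start; "wrist_torque": the same for the moment, N m; "width": finger opening in m; "grip_force": force on a finger pad.
Only numpy, scipy, OpenCV 4.12 (cv2) and the standard library are available. Lean on these libraries where they do the work, as an engineer would, in place of code of your own. Each camera call takes 0.05 s, during which the arm holds its last target. There are 200 camera calls.

## Working session

There is one attempt and no reset: what is moved stays moved. The work goes in short steps, Python scripts to look and compute and a tool call to move; the robot and the scene stay as the last step left them, time stands still between calls to the robot, and variables do not carry over. Pictures are saved under pics/ and viewed, at most 10 in all, crops included, and the job is handed in when it is done.

Besides the shell and the picture viewer there is one more tool, called after "Request:" as name(argument=value, ...) on one line, values as JSON. move_arm: Moves the arm, as the interface text tells. Its arguments: {"type":"object","properties":{"series":{"type":"string"},"squeeze":{"type":"number"}},"required":["series"]}

```bash
mkdir -p pics; cat > h.py <<'E'
import numpy as np, cv2
from scipy.spatial.transform import Rotation as R
from rig import telemetry, cams, ctrl
def grab(n,f):
    c=cams.calibration(n); im=cams.read_camera(n); cv2.imwrite('pics/'+f,im[:,:,::-1]); return im,c
def ray(c,u,v):
    K=np.array(c['camera_matrix']);d=R.from_quat(c['orientation']).as_matrix()@np.linalg.solve(K,[u,v,1.]) 
    return np.array(c['origin']),d
def onz(c,u,v,z):
    o,d=ray(c,u,v);return o+d*(z-o[2])/d[2]
def proj(c,p):
    q=R.from_quat(c['orientation']).as_matrix().T@(np.array(p)-c['origin']);q=np.array(c['camera_matrix'])@q;return q[:2]/q[2]
E
python3 - <<'E'
from h import *
for n in ('scene','top'):
    im,c=grab(n,n+'0.png');print(n,c)
s=telemetry.get_state();print(s)
E
```

```text
scene {'camera_matrix': array([[390.82203061,   0.        , 281.45600346],
       [  0.        , 390.82203061, 208.71667948],
       [  0.        ,   0.        ,   1.        ]]), 'origin': array([0.02027539, 0.65804694, 0.49249674]), 'orientation': array([-0.32198167,  0.78945257, -0.47935426,  0.20811518])}
top {'camera_matrix': array([[465.43637762,   0.        , 277.40995719],
       [  0.        , 465.43637762, 208.24051743],
       [  0.        ,   0.        ,   1.        ]]), 'origin': array([0.4882966 , 0.15681326, 1.05529494]), 'orientation': array([ 0.71503473, -0.69839499,  0.02402621, -0.01981198])}
{'clock': 0.1, 'joint_pos': array([-1.17768139e+00,  9.18319208e-02,  1.23176999e+00, -2.84905712e-05,
        1.81981770e+00, -5.67316397e-02]), 'joint_vel': array([ 0.0001697 , -0.00243637, -0.00116018, -0.00073991,  0.00048383,
        0.00023296]), 'joint_efforts': array([ 3.06834911e-03, -4.60218287e+01, -4.19217467e+01, -8.78765672e-05,
        1.06755010e-02,  3.66895301e-05]), 'position': array([ 0.26077068, -0.54008374,  0.23023245]), 'tool_rot': array([ 9.74811593e-01,  2.23028078e-01, -1.66529761e-04, -8.98273526e-04]), 'ft_force': array([ 0.83068562, -0.43654398, -0.59416251]), 'wrist_torque': array([-0.00750502, -0.01725777,  0.02002765]), 'grip_force': 0.0, 'width': 0.08561748232207023}
```

View pics/scene0.png

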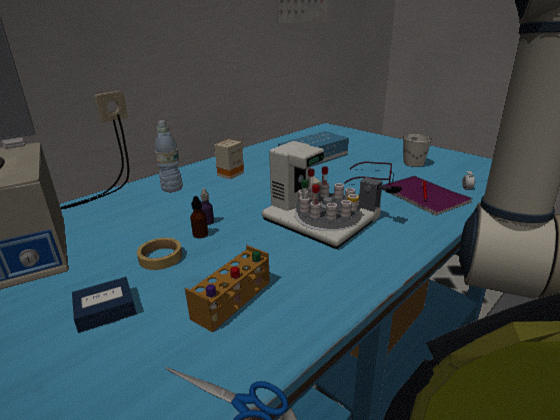

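View pics/top0.png

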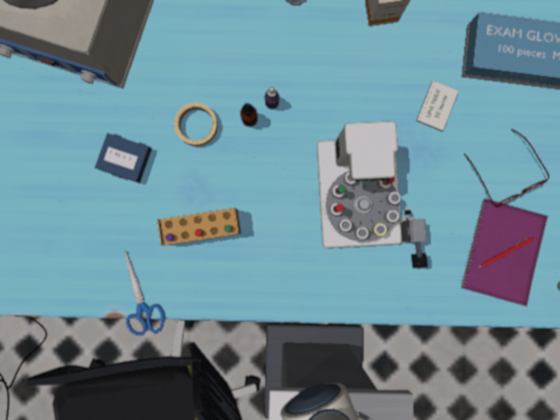

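The scene view shows the rack with purple at (211,291). In the top view, purple is at (171,237), the turntable hub at (362,204), the yellow collar at about (380,230) and the lever pad at (420,261). I'll measure these with masks.

```bash
python3 - <<'E'
from h import *
im=cv2.imread('pics/top0.png');c=cams.calibration('top')
hsv=cv2.cvtColor(im,cv2.COLOR_BGR2HSV)
def blobs(m,x0,x1,y0,y1,z,name,mina=5):
    q=np.zeros_like(m);q[y0:y1,x0:x1]=m[y0:y1,x0:x1]
    n,l,s,ce=cv2.connectedComponentsWithStats(q)
    for i in range(1,n):
        if s[i,4]>=mina: print(name,s[i],ce[i].round(1),onz(c,*ce[i],z).round(4))
blobs(cv2.inRange(hsv,(125,70,20),(165,255,255)),155,245,205,250,.079,'purple')
blobs(cv2.inRange(hsv,(45,90,20),(85,255,255)),155,245,205,250,.079,'green')
blobs(cv2.inRange(hsv,(0,170,60),(6,255,255)),155,245,205,250,.079,'red')
blobs(cv2.inRange(hsv,(10,80,40),(25,255,255)),155,245,200,250,.062,'wood',50)
blobs(cv2.inRange(hsv,(22,60,90),(38,255,255)),320,410,170,250,.088,'yellow',3)
blobs(cv2.inRange(hsv,(0,0,0),(180,255,45)),405,435,245,275,.101,'pad',10)
# casing corners
m=cv2.inRange(hsv,(0,0,95),(180,70,255));q=np.zeros_like(m);q[110:255,310:405]=m[110:255,310:405]
cs=cv2.findContours(q,0,1)[0];k=max(cs,key=cv2.contourArea);ap=cv2.approxPolyDP(k,4,True)[:,0]
for p in ap: print(p,onz(c,*p,.03).round(3))
crop=cv2.resize(im[110:280,310:450],None,fx=4,fy=3.5,interpolation=cv2.INTER_CUBIC);crop=cv2.resize(im[115:275,310:440],None,fx=3.6,fy=3.6,interpolation=cv2.INTER_CUBIC)
cv2.imwrite('pics/c1.png',crop)
E
```

```text
purple [166 234   7   7  40] [169.2 237.1] [0.4832 0.3764 0.079 ]
green [225 226   6   5  25] [227.6 227.9] [0.5052 0.2551 0.079 ]
red [195 230   7   6  15] [197.6 232.5] [0.4941 0.3175 0.079 ]
wood [ 158  209   82   35 1871] [198.9 225.8] [0.5085 0.318  0.062 ]
yellow [373 225   7  11  22] [374.7 230.5] [ 0.5069 -0.0515  0.088 ]
yellow [386 227   2   5   6] [386.2 229.2] [ 0.5102 -0.0754  0.088 ]
pad [412 254  15  13 153] [419.1 260.7] [ 0.447  -0.1403  0.101 ]
[393 121] [ 0.754 -0.102  0.03 ]
[346 123] [0.746 0.003 0.03 ]
[335 140] [0.707 0.027 0.03 ]
[317 142] [0.702 0.067 0.03 ]
[324 247] [0.469 0.047 0.03 ]
[404 242] [ 0.484 -0.129  0.03 ]
```

View pics/c1.png

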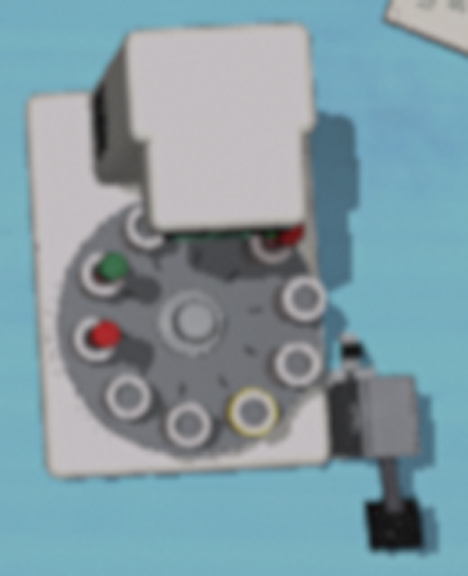

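The crop shows the yellow ring centred at crop (253,412) and the hub at (193,322). Next I'll fit a circle through the ring centres and start moving toward the rack.

```bash
cat >> h.py <<'E'
def psi():
    M=R.from_quat(telemetry.get_state()['tool_rot']).as_matrix();return np.arctan2(M[1,0],M[0,0])
def goto(target,yaw=None):
    s=telemetry.get_state();M=R.from_quat(s['tool_rot']).as_matrix()
    print('tool shift',(M.T@(np.array(target)-s['position'])).round(4),'psi',psi().round(4),'turn',None if yaw is None else round(-(yaw-psi()),4))
E
python3 - <<'E'
from h import *
from scipy.optimize import least_squares
c=cams.calibration('top')
P=np.array([(303,298),(297,363),(253,412),(188,425),(129,397),(98,338),(103,274),(148,228)])/3.6+[310,115]
W=np.array([onz(c,u,v,.088)[:2] for u,v in P])
r=least_squares(lambda p:np.hypot(*(W-p[:2]).T)-p[2],[.56,-.03,.06]).x
print('centre,r',r);a=np.degrees(np.arctan2(*(W-r[:2]).T[::-1]));print(a.round(1),((a+180)%36).round(1));print('yellow',W[2])
yaw=.085
pad=onz(c,419.1,260.7,.101);Q=np.array([[np.cos(yaw),np.sin(yaw)],[-np.sin(yaw),np.cos(yaw)]]);print('pad in reader',Q@(pad[:2]-r[:2]))
goto([.483,.376,.25],1.75)
E
```

```text
centre,r [ 0.56216132 -0.03202039  0.06125515]
[ -76.8 -113.  -149.5  174.1  138.4  101.6   66.1   30.5] [31.2 31.  30.5 30.1 30.4 29.6 30.1 30.5]
yellow [ 0.50933101 -0.06314132]
pad in reader [-0.12386101 -0.09807592]
tool shift [ 0.5985 -0.7284 -0.0184] psi 0.4498 turn -1.3002
```

Request:
move_arm(series="1 0 0 -0.002 -0.12; 1 0 0 -0.002 -0.12; 1 0 0 -0.002 -0.12; 1 0 0 -0.002 -0.12; 1 0 0 -0.002 -0.12; 1 0 0 -0.002 -0.12; 1 0 0 -0.002 -0.12; 1 0 0 -0.002 -0.12; 1 0 0 -0.002 -0.12; 1 0 0 -0.002 -0.12")

```text
clock: 0.93
position: [0.2608, -0.5402, 0.2507]
tool_rot: [0.676, 0.736, 0.0, -0.001]
ft_force: [0.5, -1.1, -0.2]
width: 0.0852
grip_force: 0.0
```

Request:
move_arm(series="1 0.036 0.016 0 -0.1; 1 0.036 0.016 0 0; 1 0.036 0.016 0 0; 1 0.036 0.016 0 0; 1 0.036 0.016 0 0; 1 0.036 0.016 0 0; 1 0.036 0.016 0 0; 1 0.036 0.016 0 0; 1 0.036 0.016 0 0; 1 0.036 0.016 0 0")

```text
clock: 1.77
position: [0.3578, -0.1569, 0.251]
tool_rot: [0.641, 0.767, 0.0, -0.0]
ft_force: [0.9, 0.2, 0.0]
width: 0.0849
grip_force: 0.0
```

Request:
move_arm(series="1 0.036 0.016 0 0; 1 0.036 0.016 0 0; 1 0.036 0.016 0 0; 1 0.036 0.016 0 0; 1 0.036 0.016 0 0; 1 0.036 0.016 0 0; 1 0.036 0.016 0 0; 1 0.036 0.016 0 0; 1 0.036 0.016 0 0; 1 0 0 0 0")

```text
clock: 2.6
position: [0.4419, 0.1914, 0.2492]
tool_rot: [0.639, 0.77, -0.0, -0.002]
ft_force: [0.2, 0.3, -0.3]
width: 0.0855
grip_force: 0.0
```

```bash
python3 - <<'E'
from h import *
goto([.483,.376,.20],1.75)
im,c=grab('wrist','w1.png');print(c['origin'],R.from_quat(c['orientation']).as_matrix().round(3))
for p in ([.4832,.3764,.079],[.4941,.3175,.079]): print(proj(c,p))
goto([.483,.376,.20],1.75)
E
```

```text
tool shift [0.1738 0.0746 0.0494] psi 1.7562 turn 0.0062
[0.42674612 0.27252762 0.39106127] [[ 0.983  0.176  0.056]
 [ 0.185 -0.931 -0.314]
 [-0.003  0.319 -0.948]]
[369.35056898 -13.16399165]
[363.16596996  64.20207796]
tool shift [0.1766 0.0751 0.0494] psi 1.7551 turn 0.0051
```

View pics/w1.png

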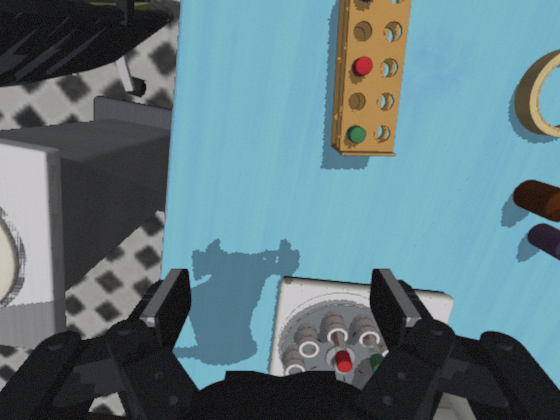

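The wrist view shows red at (363,66), which matches the prediction, and green at (357,134). I'll move above purple and refine.

Request:
move_arm(series="0.2 0.03 0.013 0.008 0.005; 0.2 0.03 0.013 0.008 0; 0.2 0.03 0.013 0.008 0; 0.2 0.03 0.013 0.008 0; 0.2 0.03 0.013 0.008 0; 0.2 0.0265 0.01 0.008 0; 0.2 0 0 0 0; 0.2 0 0 0 0")

```text
clock: 3.32
position: [0.485, 0.3723, 0.2014]
tool_rot: [0.643, 0.766, -0.002, -0.0]
ft_force: [0.2, -0.4, 0.1]
width: 0.0512
grip_force: 0.0
```

```bash
python3 - <<'E'
from h import *
im,c=grab('wrist','w2.png')
hsv=cv2.cvtColor(im[:,:,::-1].copy(),cv2.COLOR_BGR2HSV)
for nm,lo,hi in(('purple',(120,60,20),(165,255,255)),('red',(0,170,60),(6,255,255)),('green',(45,90,20),(85,255,255))):
    m=cv2.inRange(hsv,lo,hi);n,l,s,ce=cv2.connectedComponentsWithStats(m)
    for i in range(1,n):
        if s[i,4]>60: print(nm,s[i],ce[i].round(1),onz(c,*ce[i],.079).round(4),onz(c,*ce[i],.075).round(4))
print(telemetry.get_state()['position'],psi())
E
```

```text
purple [273 181  18  21 295] [281.1 191.1] [0.4839 0.3802 0.079 ] [0.4841 0.379  0.075 ]
green [274 297  15  21 243] [281.5 307.4] [0.5054 0.2621 0.079 ] [0.5059 0.2592 0.075 ]
[0.48524144 0.37168655 0.2026588 ] 1.7445135851734566
```

View pics/w2.png

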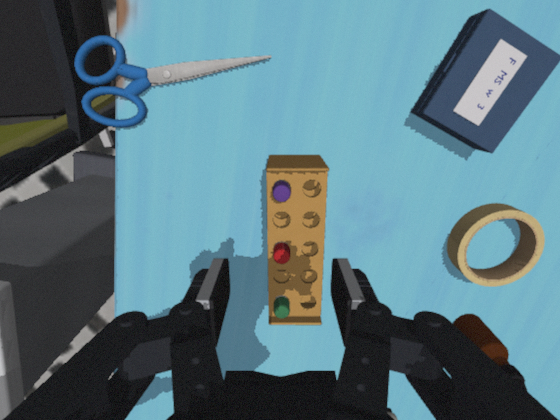

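Purple is at (281,191) in this view, i.e. (0.484, 0.379), with nothing in the fingers' way. Now I'll descend.

```bash
python3 - <<'E'
from h import *
goto([.484,.378,.066],1.75)
E
```

```text
tool shift [0.0066 0.     0.1367] psi 1.7445 turn -0.0055
```

Request:
move_arm(series="-0.1 0.006 0 0.02 -0.005; -0.1 0 0 0.025 0; -0.1 0 0 0.025 0; -0.1 0 0 0.025 0; -0.1 0 0 0.015 0; -0.1 0 0 0.01 0; -0.1 0 0 0 0; -0.1 0 0 0 0; -0.1 0 0 0 0")

```text
clock: 4.12
position: [0.4851, 0.3785, 0.0856]
tool_rot: [0.641, 0.767, 0.002, 0.0]
ft_force: [-0.1, 0.3, -0.2]
width: 0.0383
grip_force: 0.0
```

```bash
python3 - <<'E'
from h import *
print(np.mean([telemetry.get_state()['position'] for _ in range(5)],0))
im,c=grab('wrist','w3.png'); goto([.484,.378,.066],1.75)
im,c=grab('wrist','w4.png'); goto([.484,.378,.066],1.75)
E
```

```text
[0.48507713 0.37850722 0.08561224]
tool shift [-0.0005 -0.0013  0.0197] psi 1.7493 turn -0.0007
tool shift [-0.0007 -0.0012  0.0196] psi 1.7495 turn -0.0005
```

View pics/w4.png

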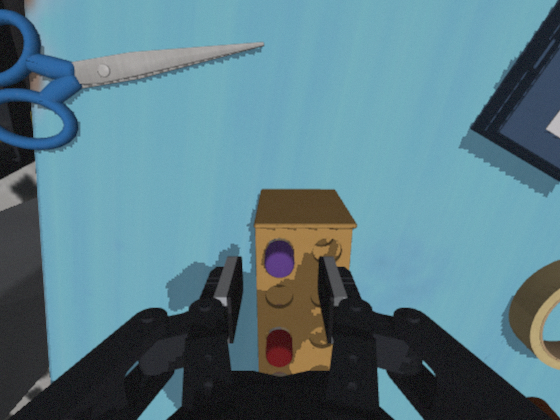

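The cap is at (278,258), midway between the fingers at (240) and (322). I'll go down and close.

Request:
move_arm(series="-0.1 0.0005 -0.0010 0.01 0; -0.1 0 0 0.0095 0; -0.1 0 0 0 0; -1 0 0 0 0; -1 0 0 0 0; -1 0 0 0 0; -1 0 0 0 0; -1 0 0 0 0; -1 0 0 0 0", squeeze=25)

```text
clock: 4.97
position: [0.4831, 0.3789, 0.064]
tool_rot: [0.641, 0.767, 0.0, 0.0]
ft_force: [0.3, 0.2, -0.1]
width: 0.0151
grip_force: 25.9
```

Request:
move_arm(series="-1 0 0 -0.01 0; -1 0 0 -0.02 0; -1 0 0 -0.025 0; -1 0 0 -0.025 0; -1 0 0 -0.025 0; -1 0 0 -0.025 0; -1 0 0 -0.025 0; -1 0 0 -0.02 0; -1 0 0 -0.01 0; -1 0 0 0 0")

```text
clock: 5.8
position: [0.4836, 0.3793, 0.2529]
tool_rot: [0.641, 0.767, 0.003, 0.001]
ft_force: [1.1, 0.9, -0.6]
width: 0.0146
grip_force: 25.9
```

```bash
python3 - <<'E'
from h import *
for n in('scene','wrist'):
    im,c=grab(n,n+'_l.png')
    hsv=cv2.cvtColor(im[:,:,::-1].copy(),cv2.COLOR_BGR2HSV)
    m=cv2.inRange(hsv,(120,60,20),(165,255,255));k,l,s,ce=cv2.connectedComponentsWithStats(m)
    print(n,[(s[i].tolist(),ce[i].round(1)) for i in range(1,k) if s[i,4]>20], proj(c,telemetry.get_state()['position']))
goto([.509,-.063,.24],None); 
print(telemetry.get_state()['position'],telemetry.get_state()['joint_pos'])
E
```

```text
scene [([383, 176, 88, 37, 1371], array([427.8, 193.9])), ([191, 183, 5, 12, 38], array([193.2, 188.4])), ([204, 201, 10, 24, 140], array([208.3, 212.4]))] [197.30663864 195.09994863]
wrist [([261, 260, 37, 43, 1206], array([280. , 281.3])), ([449, 336, 39, 35, 369], array([466.9, 355.6]))] [279.77082957 270.14990067]
tool shift [-0.4394 -0.0531  0.0084] psi 1.7498 turn None
[0.48298999 0.37879584 0.24828513] [6.09634692e-01 1.33566384e-01 1.15494869e+00 4.24757967e-05
 1.85347964e+00 4.30631465e-01]
```

Request:
move_arm(series="-1 -0.02 -0.005 0 0; -1 -0.036 -0.009 0 0; -1 -0.036 -0.009 0 0; -1 -0.036 -0.009 0 0; -1 -0.036 -0.009 0 0; -1 -0.036 -0.009 0 0; -1 -0.036 -0.009 0 0; -1 -0.036 -0.009 0 0; -1 -0.036 -0.009 0 0; -1 -0.036 -0.009 0 0")

```text
clock: 6.73
position: [0.4585, 0.0234, 0.2464]
tool_rot: [0.641, 0.768, -0.001, -0.001]
ft_force: [1.1, 0.1, -0.8]
width: 0.0148
grip_force: 25.9
```

Request:
move_arm(series="-1 -0.036 -0.009 0 0; -1 -0.036 -0.01 0 0; -1 -0.015 -0.006 0 0; -1 0 0 0 0; -1 0 0 0 0; -1 0 0 0 0")

```text
clock: 7.23
position: [0.4503, -0.0644, 0.2474]
tool_rot: [0.641, 0.768, -0.0, -0.001]
ft_force: [-0.1, 0.3, 0.0]
width: 0.0147
grip_force: 25.9
```

```bash
python3 - <<'E'
from h import *
im,c=grab('wrist','w5.png')
print(proj(c,[.5093,-.0631,.088]),proj(c,[.562,-.032,.088]))
print(telemetry.get_state()['position'],psi())
E
```

```text
[338.84627821 198.00350513] [398.89813343 177.32351516]
[ 0.45047313 -0.06404779  0.24780898] 1.75098767531489
```

View pics/w5.png

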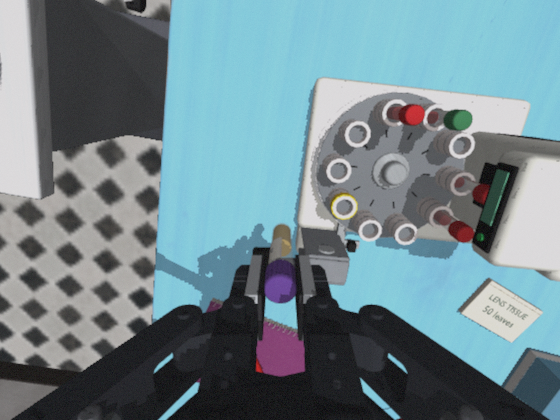

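The yellow ring sits at (344,208) against (339,198) predicted, so I'll refine it from two views.

```bash
python3 - <<'E'
from h import *
from scipy.optimize import least_squares
def circ(W):return least_squares(lambda p:np.hypot(*(W-p[:2]).T)-p[2],[.56,-.03,.06]).x
def yel(f,box):
    im=cv2.imread('pics/'+f);hsv=cv2.cvtColor(im,cv2.COLOR_BGR2HSV)
    x0,x1,y0,y1=box;m=np.zeros(im.shape[:2],np.uint8);m[y0:y1,x0:x1]=cv2.inRange(hsv,(22,60,70),(38,255,255))[y0:y1,x0:x1]
    p=cv2.findNonZero(m)[:,0];e=cv2.fitEllipse(cv2.convexHull(p));return np.array(e[0]),e
uw,e1=yel('w5.png',(320,370,185,230));ut,e2=yel('top0.png',(365,395,215,245));us,e3=yel('scene0.png',(340,370,190,225))
print(e1,e2,e3)
cw,ct,cs=cams.calibration('wrist'),cams.calibration('top'),cams.calibration('scene')
for c,u in((cw,uw),(ct,ut),(cs,us)):print(onz(c,*u,.088).round(4))
A=np.zeros((3,3));b=np.zeros(3)
for c,u in((cw,uw),(ct,ut),(cs,us)):
    o,d=ray(c,*u);d/=np.linalg.norm(d);Pm=np.eye(3)-np.outer(d,d);A+=Pm;b+=Pm@o
print('tri',np.linalg.solve(A,b))
P=np.array([(357,133),(339,170),(344,207),(370,229),(405,232),(460,146)])
W=np.array([onz(cw,*p,.088)[:2] for p in P]);r=circ(W);print(r,(np.degrees(np.arctan2(*(W-r[:2]).T[::-1]))+180)%36)
for p in [(317,80),(529,101),(300,225)]:print('casing',onz(cw,*p,.03).round(4))
E
```

```text
((343.5984191894531, 206.0084991455078), (27.2158260345459, 27.975269317626953), 91.36640167236328) ((379.62542724609375, 229.14234924316406), (12.678815841674805, 14.297042846679688), 97.40074157714844) ((352.9317321777344, 196.99256896972656), (7.622797012329102, 11.161514282226562), 86.87367248535156)
[ 0.5164 -0.0702  0.088 ]
[ 0.5099 -0.0618  0.088 ]
[ 0.5062 -0.0578  0.088 ]
tri [ 0.51297439 -0.0666854   0.08429116]
[ 0.56289754 -0.03033575  0.06081727] [3.94599082 4.61031156 5.66776083 5.10707278 4.34756359 2.97653581]
casing [0.4699 0.0448 0.03  ]
casing [0.6998 0.0654 0.03  ]
casing [ 0.4852 -0.1206  0.03  ]
```

```bash
python3 - <<'E'
from h import *
for n,box in(('top',(360,400,210,245)),('scene',(335,375,180,225))):
    im,c=grab(n,n+'1.png');hsv=cv2.cvtColor(im[:,:,::-1].copy(),cv2.COLOR_BGR2HSV)
    x0,x1,y0,y1=box;m=np.zeros(im.shape[:2],np.uint8);m[y0:y1,x0:x1]=cv2.inRange(hsv,(22,60,70),(38,255,255))[y0:y1,x0:x1]
    p=cv2.findNonZero(m);print(n,None if p is None else (len(p),p[:,0].mean(0),p[:,0].min(0),p[:,0].max(0)))
    if p is not None and len(p)>5:
        e=cv2.fitEllipse(cv2.convexHull(p));print(e,onz(c,*e[0],.088))
a=np.radians(-144)+.086
for ct in([.5622,-.032],[.5629,-.0303]): print('ideal',np.array(ct)+.062*np.array([np.cos(a),np.sin(a)]))
E
```

```text
top (23, array([379.65217391, 226.86956522]), array([377, 221], dtype=int32), array([390, 232], dtype=int32))
((383.4608154296875, 226.4862823486328), (12.167865753173828, 13.274911880493164), 94.40501403808594) [ 0.51563544 -0.0697122   0.088     ]
scene (25, array([353.2 , 196.08]), array([348, 192], dtype=int32), array([358, 199], dtype=int32))
((353.1993713378906, 195.14759826660156), (7.684961795806885, 10.577005386352539), 102.263427734375) [ 0.51188358 -0.0668044   0.088     ]
ideal [ 0.51535653 -0.07261637]
ideal [ 0.51605653 -0.07091637]
```

The turntable has settled about 10° into its notch and the yellow mouth now reads about (0.516,-0.070), consistent in both cameras. Next I'll check the tube's offset in the hand and compute the move.

```bash
python3 - <<'E'
from h import *
im,c=grab('wrist','w6.png');s=telemetry.get_state();p=s['position'];print(p)
for dz in(.013,-.061+.0065,-.061): print(dz,proj(c,p+[0,0,dz]))
cv2.imwrite('pics/c6.png',cv2.resize(im[200:320,220:360,::-1],None,fx=4,fy=4,interpolation=cv2.INTER_CUBIC))
goto([.516,-.0703,.21],1.75)
E
```

```text
[ 0.45067076 -0.06397884  0.24849171]
0.013 [280.55553117 286.33315808]
-0.0545 [280.45250527 230.36206667]
-0.061 [280.44576869 226.70227469]
tool shift [-0.018   0.0631  0.0385] psi 1.7518 turn 0.0018
```

View pics/c6.png

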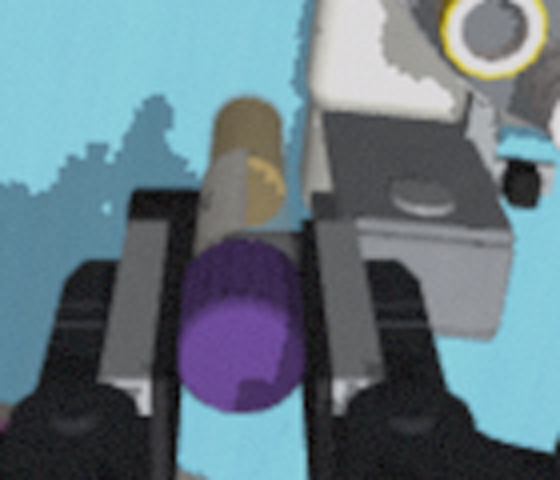

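The foot end is at crop (247,97) and the cap top at (241,352), so the tube sits about 1.5–2 mm toward −tool x. I'll move over the mouth and hover.

Request:
move_arm(series="-1 -0.004 0.0157 0 0; -1 -0.004 0.0157 0 0; -1 -0.004 0.0157 0 0; -1 -0.004 0.0157 0 0; -1 0 0 0.025 0; -1 0 0 0.025 0; -1 0 0 0.02 0; -1 0 0 0.01 0; -1 0 0 0 0; -1 0 0 0 0")

```text
clock: 8.27
position: [0.5152, -0.0692, 0.1691]
tool_rot: [0.641, 0.768, -0.0, -0.0]
ft_force: [0.3, 0.3, 0.4]
width: 0.015
grip_force: 25.9
```

```bash
python3 - <<'E'
from h import *
im,c=grab('wrist','w7.png');print(telemetry.get_state()['position'])
goto([.5155,-.0687,.165],1.75)
print(proj(c,[.516,-.0703,.088]))
cv2.imwrite('pics/c7.png',cv2.resize(im[180:330,200:360,::-1],None,fx=4,fy=4,interpolation=cv2.INTER_CUBIC))
E
```

```text
[ 0.5156685  -0.0693598   0.17019333]
tool shift [ 0.0007 -0.0001  0.0052] psi 1.7504 turn 0.0004
[281.12886573 217.99519529]
```

View pics/c7.png

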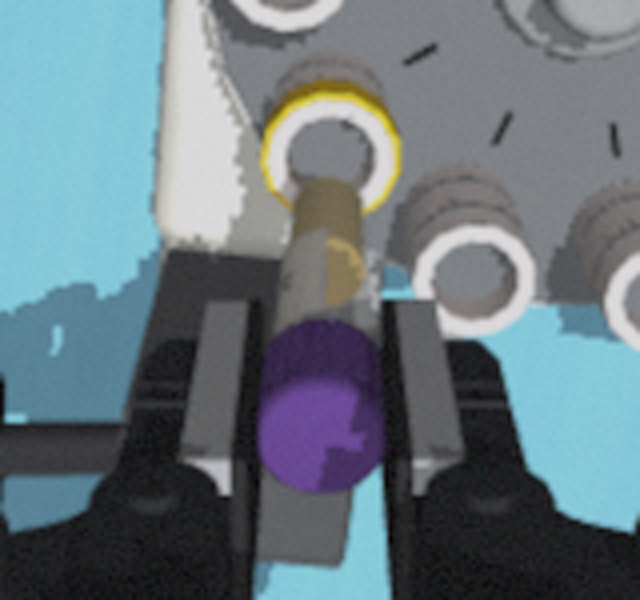

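The yellow ring centre is at crop (331,153) and the foot end at crop (329,180). I'll cast both.

```bash
python3 - <<'E'
from h import *
c=cams.calibration('wrist');z=telemetry.get_state()['position'][2]
for z in(.1665,.1697):
    print('foot',onz(c,200+329/4,180+180/4+8.3,z-.061+.0065),'cap',onz(c,200+321/4,180+435/4,z+.014))
print('mouth',onz(c,200+331/4,180+153/4,.088))
E
```

```text
foot [ 0.51775545 -0.07301377  0.112     ] cap [ 0.51611115 -0.07259069  0.1805    ]
foot [ 0.51747611 -0.07164926  0.1152    ] cap [ 0.51572615 -0.07052462  0.1837    ]
mouth [ 0.51796712 -0.07096061  0.088     ]
```

Aligned within about 1 mm, so I'll insert.

Request:
move_arm(series="-1 0.0007 0.0003 0.008 0; -1 0 0 0.008 0; -1 0 0 0.006 0; -1 0 0 0.006 0; -1 0 0 0.004 0; -1 0 0 0 0")

```text
clock: 8.82
position: [0.5149, -0.0689, 0.1353]
tool_rot: [0.641, 0.767, -0.0, -0.001]
ft_force: [-0.1, -1.0, -1.0]
width: 0.0146
grip_force: 25.9
```

Request:
move_arm(series="-1 0 0 0.005 0; -1 0 0 0.004 0; -1 0 0 0.003 0; -1 0 0 0.001 0; -1 0 0 0 0")

```text
clock: 9.23
position: [0.5153, -0.0689, 0.1234]
tool_rot: [0.641, 0.767, -0.0, -0.0]
ft_force: [0.5, -0.1, -0.8]
width: 0.0146
grip_force: 25.9
```

Request:
move_arm(series="-1 0 0 0.002 0; -1 0 0 0.001 0; -1 0 0 0 0; -0.6 0 0 0 0; -0.3 0 0 0 0; -0.1 0 0 0 0; -0.1 0 0 0 0; -0.1 0 0 0 0")

```text
clock: 9.9
position: [0.5153, -0.0688, 0.1208]
tool_rot: [0.641, 0.767, 0.0, -0.0]
ft_force: [-0.3, -0.0, -0.3]
width: 0.0382
grip_force: 0.0
```

Request:
move_arm(series="-0.1 0 0 -0.01 0; -0.1 0 0 -0.02 0; -0.1 0 0 -0.03 0; -0.1 0 0 -0.03 0; -0.1 0 0 -0.02 0; -0.1 0 0 0 0; -0.1 0 0 0 0")

```text
clock: 10.48
position: [0.516, -0.069, 0.2331]
tool_rot: [0.641, 0.767, 0.001, 0.002]
ft_force: [-0.6, 0.5, -0.4]
width: 0.0389
grip_force: 0.0
```

```bash
python3 - <<'E'
from h import *
print(telemetry.get_state()['position'])
obs=[]
for n in('wrist','top','scene'):
    im,c=grab(n,n+'2.png');hsv=cv2.cvtColor(im[:,:,::-1].copy(),cv2.COLOR_BGR2HSV)
    m=cv2.inRange(hsv,(120,60,20),(165,255,255));k,l,s,ce=cv2.connectedComponentsWithStats(m)
    for i in range(1,k):
        if s[i,4]>8 and np.linalg.norm(proj(c,[.516,-.07,.13])-ce[i])<45: print(n,s[i],ce[i].round(1),onz(c,*ce[i],.125).round(4),onz(c,*ce[i],.133).round(4),'pred',proj(c,[.517,-.071,.1245]));obs.append((c,ce[i]))
A=np.zeros((3,3));b=np.zeros(3)
for c,u in obs:
    o,d=ray(c,*u);d/=np.linalg.norm(d);Pm=np.eye(3)-np.outer(d,d);A+=Pm;b+=Pm@o
if len(obs)>1: print('tri',np.linalg.solve(A,b))
E
```

```text
[ 0.51603889 -0.06900124  0.2331312 ]
wrist [271 198  19  22 342] [280.1 208.4] [ 0.5168 -0.072   0.125 ] [ 0.5163 -0.0693  0.133 ] pred [280.53637991 207.14825785]
top [385 222   8   7  47] [388.9 225.4] [ 0.5171 -0.0719  0.125 ] [ 0.5168 -0.0699  0.133 ] pred [388.37655304 225.40474525]
scene [351 177   7   7  43] [353.9 179.9] [ 0.5168 -0.0724  0.125 ] [ 0.506  -0.0565  0.133 ] pred [353.44677025 180.19808163]
tri [ 0.51685688 -0.07198828  0.12508491]
```

The tube is fully down: cap centre triangulated at z=0.125 against 0.1245 expected. Next is the lever. I'll shut the gripper, align with the reader and move over the pad.

Request:
move_arm(series="-1 0 0 0 0.12; -1 0 0 0 0.12; -1 0 0 0 0.12; -1 0 0 0 0.12; -1 0 0 0 0.12; -1 0 0 0 0.12; -1 0 0 0 0.12; -1 0 0 0 0.12; -1 0 0 0 0.12; -1 0 0 0 0.12")

```text
clock: 11.47
position: [0.5148, -0.0688, 0.229]
tool_rot: [0.963, 0.269, -0.001, -0.001]
ft_force: [0.1, 0.0, 0.4]
width: -0.0001
grip_force: 0.0
```

Request:
move_arm(series="-1 0 0 0 0.12; -1 0 0 0 0.12; -1 0 0 0 0.12; -1 0 0 0 0.104; -1 -0.02 0.016 0 0; -1 -0.02 0.016 0 0; -1 -0.02 0.016 0 0; -1 -0.022 0.017 0 0; -1 0 0 0 0; -1 0 0 0 0")

```text
clock: 12.3
position: [0.4384, -0.1412, 0.2298]
tool_rot: [0.999, 0.042, -0.001, -0.0]
ft_force: [0.3, 1.0, 1.0]
width: -0.0001
grip_force: 0.0
```

```bash
python3 - <<'E'
from h import *
s=telemetry.get_state();print(s['position'],s['ft_force'],s['width']);goto([.440,-.141,.113],.086)
im,c=grab('wrist','w8.png');g=cv2.cvtColor(im[:,:,::-1].copy(),cv2.COLOR_BGR2HSV)[:,:,2]
p=proj(c,[.447,-.140,.101]);t=proj(c,s['position']);print('pad pred',p,'tcp',t)
cv2.imwrite('pics/c8.png',cv2.convertScaleAbs(cv2.resize(im[130:330,180:400,::-1],None,fx=3,fy=3),alpha=1.8))
E
```

```text
[ 0.43843058 -0.14115433  0.22975938] [0.346156  0.9891387 1.0398354] -0.00012386702148308972
tool shift [1.700e-03 1.000e-04 1.168e-01] psi 0.0835 turn -0.0025
pad pred [279.77499631 187.71138296] tcp [280.15319868 270.84630273]
```

View pics/c8.png

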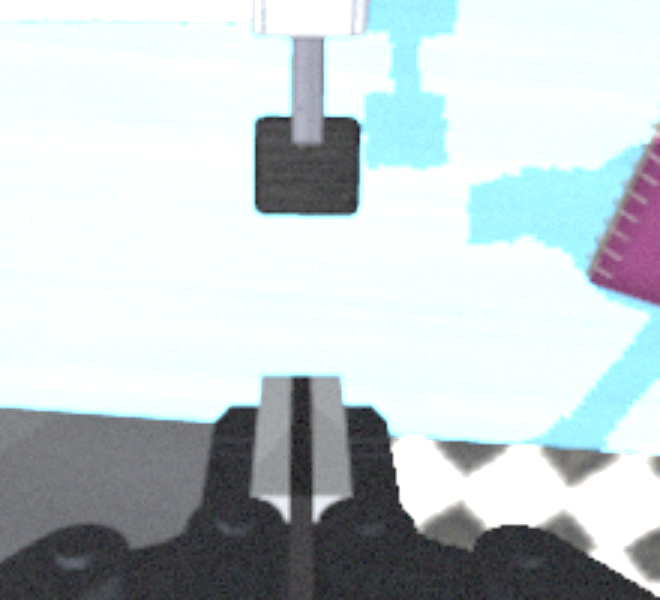

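All ten pictures are used. The pad is at crop (307,165), within 2 mm of the prediction, and clear beneath the fingers. Descending.

Request:
move_arm(series="-1 0.001 0.001 0.025 0; -1 0 0 0.025 0; -1 0 0 0.025 0; -1 0 0 0.025 0; -1 0 0 0.01 0; -1 0 0 0.006 0; -1 0 0 0 0; -1 0 0 0 0; -1 0 0 0 0")

```text
clock: 13.1
position: [0.4413, -0.1417, 0.1166]
tool_rot: [0.999, 0.043, 0.001, 0.001]
ft_force: [-0.2, -1.2, 0.1]
width: -0.0002
grip_force: 0.0
```

Request:
move_arm(series="-1 0 0 0.004 0; -1 0 0 0.004 0; -1 0 0 0.004 0; -1 0 0 0.003 0; -1 0 0 0.002 0; -1 0 0 0 0; -1 0 0 0 0")

```text
clock: 13.68
position: [0.4402, -0.1416, 0.0977]
tool_rot: [0.999, 0.043, -0.0, -0.0]
ft_force: [0.1, -0.2, 1.4]
width: -0.0
grip_force: 0.5
```

Request:
move_arm(series="-1 0 0 0.002 0; -1 0 0 0.002 0; -1 0 0 0.002 0; -1 0 0 0 0")

```text
clock: 14.02
position: [0.4403, -0.1416, 0.0913]
tool_rot: [0.999, 0.043, -0.0, -0.0]
ft_force: [0.4, -0.3, 1.4]
width: 0.0001
grip_force: 0.5
```

Request:
move_arm(series="-1 0 0 0.002 0; -1 0 0 0.002 0; -1 0 0 0.001 0; -1 0 0 0 0")

```text
clock: 14.35
position: [0.4405, -0.1416, 0.0868]
tool_rot: [0.999, 0.043, 0.0, 0.0]
ft_force: [-1.1, -0.2, 2.5]
width: -0.0001
grip_force: 1.4
```

Request:
move_arm(series="-1 0 0 0.0015 0; -1 0 0 0.001 0; -1 0 0 0 0")

```text
clock: 14.6
position: [0.4406, -0.1416, 0.0843]
tool_rot: [0.999, 0.043, 0.0, 0.0]
ft_force: [1.1, -0.5, 3.9]
width: -0.0
grip_force: 1.5
```

Request:
move_arm(series="-1 0 0 0.0015 0; -1 0 0 0.001 0; -1 0 0 0 0")

```text
clock: 14.85
position: [0.4406, -0.1416, 0.0817]
tool_rot: [0.999, 0.043, 0.0, 0.0]
ft_force: [1.4, 0.3, 4.0]
width: -0.0001
grip_force: 1.5
```

```bash
cat >> h.py <<'E'
def cap():
    r=np.array([[np.cos(.086),np.sin(.086)],[-np.sin(.086),np.cos(.086)]])
    for n in('top','scene'):
        im,c=grab(n,n+'_cur.png');hsv=cv2.cvtColor(im[:,:,::-1].copy(),cv2.COLOR_BGR2HSV)
        m=cv2.inRange(hsv,(120,60,20),(165,255,255));k,l,s,ce=cv2.connectedComponentsWithStats(m)
        for i in range(1,k):
            p=onz(c,*ce[i],.125);q=r@(p[:2]-[.5625,-.031])
            if s[i,4]>5 and 40<1e3*np.hypot(*q)<85: print(n,s[i,4],p.round(4),'angle in reader',np.degrees(np.arctan2(q[1],q[0])).round(1),'r',np.hypot(*q).round(4))
E
python3 -c "
from h import *
cap()"
```

```text
top 49 [ 0.5223 -0.0779  0.125 ] angle in reader -135.5 r 0.0618
scene 46 [ 0.5223 -0.0781  0.125 ] angle in reader -135.4 r 0.0619
```

Request:
move_arm(series="-1 0 0 0.0015 0; -1 0 0 0.001 0; -1 0 0 0 0")

```text
clock: 15.2
position: [0.4403, -0.1416, 0.079]
tool_rot: [0.999, 0.043, -0.0, 0.0]
ft_force: [1.4, 0.6, 3.5]
width: 0.0002
grip_force: 1.5
```

Request:
move_arm(series="-1 0 0 0.0015 0; -1 0 0 0.0015 0; -1 0 0 0.001 0; -1 0 0 0 0")

```text
clock: 15.53
position: [0.4401, -0.1416, 0.0749]
tool_rot: [0.999, 0.043, -0.0, -0.0]
ft_force: [1.7, -1.2, 2.9]
width: 0.0003
grip_force: 1.4
```

```bash
python3 -c "
from h import *
cap()"
```

```text
top 49 [ 0.5295 -0.0834  0.125 ] angle in reader -127.2 r 0.062
scene 46 [ 0.5289 -0.0833  0.125 ] angle in reader -127.7 r 0.0622
```

Request:
move_arm(series="-1 0 0 0.0015 0; -1 0 0 0.001 0; -1 0 0 0 0")

```text
clock: 15.88
position: [0.4402, -0.1415, 0.0725]
tool_rot: [0.999, 0.043, -0.0, -0.0]
ft_force: [1.0, -0.6, 3.5]
width: 0.0001
grip_force: 1.4
```

```bash
python3 -c "
from h import *
cap();print(telemetry.get_state()['ft_force'])"
```

```text
top 47 [ 0.5316 -0.0851  0.125 ] angle in reader -124.7 r 0.0623
scene 48 [ 0.5318 -0.0843  0.125 ] angle in reader -124.9 r 0.0616
[0.66134201 0.14806767 2.55837648]
```

Request:
move_arm(series="-1 0 0 0.0015 0; -1 0 0 0.001 0; -1 0 0 0 0")

```text
clock: 16.23
position: [0.4402, -0.1416, 0.07]
tool_rot: [0.999, 0.043, -0.0, -0.0]
ft_force: [0.8, -0.6, 3.8]
width: -0.0002
grip_force: 1.5
```

```bash
python3 -c "
from h import *
cap();print(telemetry.get_state()['ft_force'])"
```

```text
top 50 [ 0.535  -0.0871  0.125 ] angle in reader -121.0 r 0.0625
scene 41 [ 0.5349 -0.0874  0.125 ] angle in reader -121.0 r 0.0628
[ 0.96022704 -0.26721777  3.12638433]
```

Request:
move_arm(series="-1 0 0 0.0015 0; -1 0 0 0.001 0; -1 0 0 0 0")

```text
clock: 16.58
position: [0.4406, -0.1416, 0.068]
tool_rot: [0.999, 0.043, 0.0, 0.0]
ft_force: [0.6, 0.7, 5.2]
width: 0.0003
grip_force: 2.4
```

```bash
python3 -c "
from h import *
cap();print(telemetry.get_state()['ft_force'],telemetry.get_state()['position'])"
```

```text
top 50 [ 0.5433 -0.0906  0.125 ] angle in reader -112.8 r 0.0626
scene 45 [ 0.5451 -0.091   0.125 ] angle in reader -111.1 r 0.0624
[0.9703023  0.25092445 5.60419625] [ 0.44056845 -0.14161101  0.06812235]
```

The notch has clicked (-111° and settling). One more mm to reach about 9 N, then release.

Request:
move_arm(series="-1 0 0 0.001 0; -1 0 0 0 0")

```text
clock: 16.85
position: [0.4408, -0.1416, 0.0674]
tool_rot: [0.999, 0.043, 0.001, 0.0]
ft_force: [1.0, 1.9, 8.6]
width: 0.0
grip_force: 3.2
```

Request:
move_arm(series="-1 0 0 -0.005 0; -1 0 0 -0.01 0; -1 0 0 -0.015 0; -1 0 0 -0.02 0; -1 0 0 0 0; -1 0 0 0 0; -1 0 0 0 0")

```text
clock: 17.43
position: [0.4399, -0.1414, 0.1159]
tool_rot: [0.999, 0.043, -0.001, -0.0]
ft_force: [-0.3, 0.1, -0.3]
width: -0.0
grip_force: 0.0
```

```bash
python3 -c "
from h import *
cap();print(telemetry.get_state()['ft_force'],telemetry.get_state()['position'])"
```

```text
top 51 [ 0.5502 -0.0934  0.125 ] angle in reader -106.1 r 0.0636
scene 42 [ 0.5517 -0.095   0.125 ] angle in reader -104.5 r 0.0649
[ 0.45946487  0.65882427 -0.25509724] [ 0.43966163 -0.14130701  0.11535996]
```

Request:
move_arm(series="-1 0 0 0.01 0; -1 0 0 0.006 0; -1 0 0 0.004 0; -1 0 0 0.004 0; -1 0 0 0.003 0; -1 0 0 0.002 0; -1 0 0 0 0; -1 0 0 0 0")

```text
clock: 18.2
position: [0.4403, -0.1415, 0.088]
tool_rot: [0.999, 0.043, 0.0, -0.0]
ft_force: [-1.7, 0.1, 2.5]
width: -0.0001
grip_force: 1.2
```

```bash
python3 -c "
from h import *
cap();print(telemetry.get_state()['ft_force'],telemetry.get_state()['position'])"
```

```text
top 50 [ 0.5485 -0.0957  0.125 ] angle in reader -107.1 r 0.0662
scene 40 [ 0.547  -0.0927  0.125 ] angle in reader -109.0 r 0.0636
[-2.05018873  0.22957237  2.02361134] [ 0.44049886 -0.1416154   0.08817147]
```

One notch done (-144 → -108). Second press: there's no take-up yet at this depth, so deeper is safe.

Request:
move_arm(series="-1 0 0 0.0015 0; -1 0 0 0.0015 0; -1 0 0 0.0015 0; -1 0 0 0.0015 0; -1 0 0 0.0015 0; -1 0 0 0.0015 0; -1 0 0 0.001 0; -1 0 0 0 0")

```text
clock: 18.97
position: [0.4404, -0.1417, 0.0776]
tool_rot: [0.999, 0.043, 0.0, 0.0]
ft_force: [1.8, 0.1, 4.4]
width: -0.0
grip_force: 1.5
```

```bash
python3 -c "
from h import *
cap();print(telemetry.get_state()['ft_force'],telemetry.get_state()['position'])"
```

```text
top 47 [ 0.5609 -0.0934  0.125 ] angle in reader -96.4 r 0.0624
scene 37 [ 0.5621 -0.0943  0.125 ] angle in reader -95.3 r 0.0633
[1.63015398 0.05662613 3.28872787] [ 0.44032501 -0.14166266  0.07771544]
```

Request:
move_arm(series="-1 0 0 0.0015 0; -1 0 0 0.0015 0; -1 0 0 0.0015 0; -1 0 0 0.001 0; -1 0 0 0.0005 0; -1 0 0 0 0")

```text
clock: 19.57
position: [0.4401, -0.1416, 0.0714]
tool_rot: [0.999, 0.043, -0.0, -0.0]
ft_force: [1.8, 0.4, 3.2]
width: -0.0001
grip_force: 1.4
```

```bash
python3 -c "
from h import *
cap();print(telemetry.get_state()['ft_force'],telemetry.get_state()['position'])"
```

```text
top 47 [ 0.5715 -0.0953  0.125 ] angle in reader -87.0 r 0.065
scene 43 [ 0.5713 -0.0956  0.125 ] angle in reader -87.2 r 0.0652
[-0.01945722 -0.77001136  3.51883655] [ 0.44009687 -0.14157127  0.07158608]
```

Request:
move_arm(series="-1 0 0 0.0015 0; -1 0 0 0.001 0; -1 0 0 0.0005 0; -1 0 0 0 0")

```text
clock: 20.0
position: [0.4403, -0.1416, 0.0687]
tool_rot: [0.999, 0.043, -0.0, -0.0]
ft_force: [1.3, -0.0, 4.2]
width: 0.0002
grip_force: 1.6
```

```bash
python3 -c "
from h import *
cap();print(telemetry.get_state()['ft_force'],telemetry.get_state()['position'])"
```

```text
top 46 [ 0.5765 -0.093   0.125 ] angle in reader -82.2 r 0.0635
scene 39 [ 0.5804 -0.0946  0.125 ] angle in reader -79.3 r 0.0661
[0.77477844 0.30383532 3.52689767] [ 0.44032584 -0.14156061  0.06878961]
```

Request:
move_arm(series="-1 0 0 0.001 0; -1 0 0 0.0005 0; -1 0 0 0 0")

```text
clock: 20.35
position: [0.4406, -0.1416, 0.0678]
tool_rot: [0.999, 0.043, 0.0, 0.0]
ft_force: [0.7, 0.5, 6.3]
width: 0.0002
grip_force: 2.8
```

```bash
python3 -c "
from h import *
cap();print(telemetry.get_state()['ft_force'],telemetry.get_state()['position'])"
```

```text
top 50 [ 0.5851 -0.0906  0.125 ] angle in reader -74.1 r 0.0638
scene 37 [ 0.5873 -0.0905  0.125 ] angle in reader -72.3 r 0.0644
[0.55235901 0.33094447 5.81708241] [ 0.44060861 -0.14158404  0.06781907]
```

Clicked again. I'll finish to about 9 N, release, and pre-descend for press 3.

Request:
move_arm(series="-1 0 0 0.0008 0; -1 0 0 0 0")

```text
clock: 20.62
position: [0.4408, -0.1416, 0.0673]
tool_rot: [0.999, 0.043, 0.001, 0.0]
ft_force: [0.4, 0.9, 7.5]
width: -0.0
grip_force: 3.4
```

Request:
move_arm(series="-1 0 0 -0.005 0; -1 0 0 -0.01 0; -1 0 0 -0.015 0; -1 0 0 -0.02 0; -1 0 0 0 0; -1 0 0 0 0; -1 0 0 0 0; -1 0 0 0 0")

```text
clock: 21.28
position: [0.4397, -0.1413, 0.115]
tool_rot: [0.999, 0.043, -0.001, -0.001]
ft_force: [0.2, 0.6, 0.5]
width: 0.0003
grip_force: 0.0
```

```bash
python3 -c "
from h import *
cap();print(telemetry.get_state()['ft_force'],telemetry.get_state()['position'])"
```

```text
top 46 [ 0.5863 -0.0884  0.125 ] angle in reader -72.4 r 0.0622
scene 38 [ 0.5873 -0.0904  0.125 ] angle in reader -72.3 r 0.0643
[-0.59782922  0.10987969 -0.2055372 ] [ 0.43971588 -0.14134093  0.11518661]
```

Request:
move_arm(series="-1 0 0 0.01 0; -1 0 0 0.006 0; -1 0 0 0.004 0; -1 0 0 0.004 0; -1 0 0 0.003 0; -1 0 0 0.002 0; -1 0 0 0 0; -1 0 0 0 0")

```text
clock: 22.05
position: [0.4403, -0.1416, 0.0877]
tool_rot: [0.999, 0.043, 0.0, -0.0]
ft_force: [-1.9, 0.9, 2.7]
width: 0.0001
grip_force: 1.4
```

```bash
python3 -c "
from h import *
cap();print(telemetry.get_state()['ft_force'],telemetry.get_state()['position'])"
```

```text
top 49 [ 0.586  -0.0905  0.125 ] angle in reader -73.4 r 0.064
scene 40 [ 0.5869 -0.0909  0.125 ] angle in reader -72.7 r 0.0647
[-2.14964351  0.2290435   2.57885235] [ 0.44047241 -0.14159327  0.08789273]
```

Third press, the same way: 10 mm and look.

Request:
move_arm(series="-1 0 0 0.0015 0; -1 0 0 0.0015 0; -1 0 0 0.0015 0; -1 0 0 0.0015 0; -1 0 0 0.0015 0; -1 0 0 0.0015 0; -1 0 0 0.001 0; -1 0 0 0 0")

```text
clock: 22.82
position: [0.4404, -0.1417, 0.0773]
tool_rot: [0.999, 0.043, 0.0, 0.0]
ft_force: [0.8, -0.1, 3.3]
width: 0.0002
grip_force: 1.5
```

```bash
python3 -c "
from h import *
cap();print(telemetry.get_state()['ft_force'],telemetry.get_state()['position'])"
```

```text
top 47 [ 0.5995 -0.0847  0.125 ] angle in reader -60.4 r 0.0652
scene 37 [ 0.5996 -0.0839  0.125 ] angle in reader -59.9 r 0.0646
[ 0.99393187 -0.10798244  3.03410582] [ 0.44036389 -0.14166239  0.07743179]
```

Same mapping as before (12° at z=0.0774). Next steps: 6 mm then 3 mm.

Request:
move_arm(series="-1 0 0 0.0015 0; -1 0 0 0.0015 0; -1 0 0 0.0015 0; -1 0 0 0.001 0; -1 0 0 0.0005 0; -1 0 0 0 0")

```text
clock: 23.42
position: [0.4401, -0.1416, 0.0711]
tool_rot: [0.999, 0.043, -0.0, -0.0]
ft_force: [0.4, -0.5, 3.1]
width: 0.0001
grip_force: 1.4
```

Request:
move_arm(series="-1 0 0 0.001 0; -1 0 0 0.001 0; -1 0 0 0.0005 0; -1 0 0 0 0")

```text
clock: 23.75
position: [0.4402, -0.1416, 0.0688]
tool_rot: [0.999, 0.043, -0.0, -0.0]
ft_force: [0.3, -0.4, 3.7]
width: 0.0004
grip_force: 1.5
```

```bash
python3 -c "
from h import *
cap();print(telemetry.get_state()['ft_force'],telemetry.get_state()['position'])"
```

```text
top 29 [ 0.6079 -0.0739  0.125 ] angle in reader -48.3 r 0.0625
scene 33 [ 0.6087 -0.075   0.125 ] angle in reader -48.6 r 0.0638
[0.86282623 0.69414323 3.6241014 ] [ 0.44021792 -0.14156304  0.06888515]
```

Request:
move_arm(series="-1 0 0 0.001 0; -1 0 0 0.0005 0; -1 0 0 0 0")

```text
clock: 24.1
position: [0.4406, -0.1416, 0.0679]
tool_rot: [0.999, 0.043, 0.0, 0.0]
ft_force: [1.1, 0.4, 6.2]
width: 0.0003
grip_force: 2.6
```

Request:
move_arm(series="-1 0 0 0.0005 0; -1 0 0 0.0003 0; -1 0 0 0 0")

```text
clock: 24.35
position: [0.4407, -0.1416, 0.0675]
tool_rot: [0.999, 0.043, 0.001, 0.0]
ft_force: [0.4, 0.2, 7.3]
width: 0.0001
grip_force: 3.3
```

```bash
python3 -c "
from h import *
cap();print(telemetry.get_state()['ft_force'],telemetry.get_state()['position'])"
```

```text
scene 33 [ 0.6154 -0.0635  0.125 ] angle in reader -36.4 r 0.0621
[1.76131856 0.22871823 7.39838182] [ 0.44068153 -0.14159314  0.06744938]
```

Third notch clicked (-36°). Release, then pre-descend for the fourth press, the last one.

Request:
move_arm(series="-1 0 0 -0.005 0; -1 0 0 -0.01 0; -1 0 0 -0.015 0; -1 0 0 -0.02 0; -1 0 0 0 0; -1 0 0 0 0; -1 0 0 0 0; -1 0 0 0 0")

```text
clock: 25.12
position: [0.4397, -0.1413, 0.1153]
tool_rot: [0.999, 0.043, -0.001, -0.001]
ft_force: [0.2, 0.7, -0.0]
width: -0.0005
grip_force: 0.0
```

```bash
python3 -c "
from h import *
cap();print(telemetry.get_state()['ft_force'],telemetry.get_state()['position'])"
```

```text
scene 32 [ 0.6175 -0.0669  0.125 ] angle in reader -38.1 r 0.0657
[0.41508763 0.79671199 0.64802721] [ 0.43974462 -0.14133133  0.115421  ]
```

Request:
move_arm(series="-1 0 0 0.01 0; -1 0 0 0.006 0; -1 0 0 0.004 0; -1 0 0 0.004 0; -1 0 0 0.003 0; -1 0 0 0.002 0; -1 0 0 0 0; -1 0 0 0 0")

```text
clock: 25.88
position: [0.4403, -0.1415, 0.0879]
tool_rot: [0.999, 0.043, 0.0, -0.0]
ft_force: [-1.5, 0.4, 2.3]
width: -0.0005
grip_force: 1.2
```

```bash
python3 -c "
from h import *
cap();print(telemetry.get_state()['ft_force'],telemetry.get_state()['position'])"
```

```text
scene 33 [ 0.6158 -0.0643  0.125 ] angle in reader -36.9 r 0.0628
[-1.97874973  1.15510769  1.65571955] [ 0.44049156 -0.14159262  0.08808553]
```

Request:
move_arm(series="-1 0 0 0.0015 0; -1 0 0 0.0015 0; -1 0 0 0.0015 0; -1 0 0 0.0015 0; -1 0 0 0.0015 0; -1 0 0 0.0015 0; -1 0 0 0.001 0; -1 0 0 0 0")

```text
clock: 26.65
position: [0.4404, -0.1416, 0.0775]
tool_rot: [0.999, 0.043, 0.0, 0.0]
ft_force: [0.6, -0.1, 3.9]
width: 0.0002
grip_force: 1.5
```

```bash
python3 -c "
from h import *
cap();print(telemetry.get_state()['ft_force'],telemetry.get_state()['position'])"
```

```text
scene 32 [ 0.6221 -0.0523  0.125 ] angle in reader -24.6 r 0.0633
[ 1.50115126 -0.57694985  3.17055058] [ 0.44033628 -0.14165387  0.07759974]
```

Request:
move_arm(series="-1 0 0 0.0015 0; -1 0 0 0.0015 0; -1 0 0 0.0015 0; -1 0 0 0.001 0; -1 0 0 0.0005 0; -1 0 0 0 0")

```text
clock: 27.25
position: [0.4401, -0.1416, 0.0714]
tool_rot: [0.999, 0.043, -0.0, -0.0]
ft_force: [1.8, -0.9, 3.9]
width: 0.0003
grip_force: 1.4
```

Request:
move_arm(series="-1 0 0 0.001 0; -1 0 0 0.001 0; -1 0 0 0.0005 0; -1 0 0 0 0")

```text
clock: 27.58
position: [0.4402, -0.1416, 0.069]
tool_rot: [0.999, 0.043, -0.0, -0.0]
ft_force: [1.8, -0.4, 3.8]
width: 0.0001
grip_force: 1.5
```

```bash
python3 -c "
from h import *
cap();print(telemetry.get_state()['ft_force'],telemetry.get_state()['position'])"
```

```text
scene 39 [ 0.6269 -0.0406  0.125 ] angle in reader -13.4 r 0.0651
[0.51661432 0.11879868 4.47418833] [ 0.44019506 -0.14156609  0.06905953]
```

Request:
move_arm(series="-1 0 0 0.001 0; -1 0 0 0.0005 0; -1 0 0 0 0")

```text
clock: 27.93
position: [0.4405, -0.1416, 0.068]
tool_rot: [0.999, 0.043, 0.0, 0.0]
ft_force: [0.4, 0.9, 5.5]
width: -0.0005
grip_force: 2.4
```

Request:
move_arm(series="-1 0 0 0.0005 0; -1 0 0 0.0003 0; -1 0 0 0 0")

```text
clock: 28.18
position: [0.4407, -0.1416, 0.0676]
tool_rot: [0.999, 0.043, 0.001, 0.0]
ft_force: [0.8, 0.7, 6.4]
width: -0.0001
grip_force: 3.1
```

```bash
python3 -c "
from h import *
cap();print(telemetry.get_state()['ft_force'],telemetry.get_state()['position'])"
```

```text
scene 38 [ 0.6276 -0.0303  0.125 ] angle in reader -4.3 r 0.0651
[-0.07361139  1.08928565  5.69960162] [ 0.44067274 -0.14157101  0.06760011]
```

Request:
move_arm(series="-1 0 0 0.0005 0; -1 0 0 0 0; -1 0 0 0 0")

```text
clock: 28.53
position: [0.4408, -0.1416, 0.0673]
tool_rot: [0.999, 0.043, 0.001, 0.0]
ft_force: [0.6, 0.9, 8.0]
width: 0.0001
grip_force: 3.5
```

Request:
move_arm(series="-1 0 0 -0.005 0; -1 0 0 -0.01 0; -1 0 0 -0.015 0; -1 0 0 -0.02 0; -1 0 0 -0.03 0; -1 0 0 -0.03 0; -1 0 0 0 0; -1 0 0 0 0; -1 0 0 0 0; -1 0 0 0 0")

```text
clock: 29.37
position: [0.4396, -0.1413, 0.1748]
tool_rot: [0.999, 0.043, -0.001, -0.001]
ft_force: [0.6, 0.5, -0.0]
width: -0.0
grip_force: 0.0
```

```bash
python3 -c "
from h import *
cap();cap();print(telemetry.get_state()['ft_force'],telemetry.get_state()['position'])"
```

```text
scene 41 [ 0.627  -0.0272  0.125 ] angle in reader -1.5 r 0.0646
scene 43 [ 0.6267 -0.0295  0.125 ] angle in reader -3.6 r 0.0643
[ 0.87308716 -0.20470302 -1.06462851] [ 0.43988691 -0.14140081  0.1752425 ]
```

Request:
move_arm(series="-1 0 0 0 0; -1 0 0 0 0; -1 0 0 0 0; -1 0 0 0 0; -1 0 0 0 0; -1 0 0 0 0; -1 0 0 0 0; -1 0 0 0 0; -1 0 0 0 0; -1 0 0 0 0")

```text
clock: 30.4
position: [0.4403, -0.1416, 0.1764]
tool_rot: [0.999, 0.043, 0.0, 0.0]
ft_force: [0.2, 0.2, -0.3]
width: -0.0002
grip_force: 0.0
```

Request:
move_arm(series="-1 0 0 0 0; -1 0 0 0 0; -1 0 0 0 0; -1 0 0 0 0; -1 0 0 0 0; -1 0 0 0 0; -1 0 0 0 0; -1 0 0 0 0; -1 0 0 0 0; -1 0 0 0 0")

```text
clock: 31.23
position: [0.4403, -0.1416, 0.1764]
tool_rot: [0.999, 0.043, -0.0, -0.0]
ft_force: [-0.2, 0.1, -0.5]
width: 0.0
grip_force: 0.0
```

```bash
python3 - <<'E'
from h import *
cap();cap()
# phase check of visible empty rings in the top view
im,c=grab('top','top_end.png')
g=cv2.resize(im[160:245,310:405],None,fx=6,fy=6,interpolation=cv2.INTER_CUBIC)
hs=cv2.cvtColor(g[:,:,::-1].copy(),cv2.COLOR_BGR2GRAY)
C=cv2.HoughCircles(hs,cv2.HOUGH_GRADIENT,1,50,param1=80,param2=18,minRadius=24,maxRadius=42)
for x,y,r in C[0]:
    w=onz(c,x/6+310-.42,y/6+160-.42,.088)[:2]-[.5625,-.031];R_=np.hypot(*w)
    if .05<R_<.072: print('ring',R_.round(4),(np.degrees(np.arctan2(w[1],w[0])-.086)%36).round(1))
E
```

```text
scene 44 [ 0.6262 -0.0282  0.125 ] angle in reader -2.4 r 0.0638
scene 42 [ 0.6266 -0.0291  0.125 ] angle in reader -3.2 r 0.0642
ring 0.06 0.1
ring 0.0627 33.8
ring 0.0624 0.3
ring 0.0621 33.3
ring 0.0621 1.1
ring 0.0619 34.9
ring 0.0602 0.2
```

The sleeve phase is within about 1° of the gate, the tube is at rest and the arm is clear.

```bash
python3 -c "
from rig import ctrl
print(ctrl.hand_in())"
```

```text
the job is handed in; nothing more can be done
None
```

The purple-capped tube is fully down in the yellow-collared sleeve, and four lever presses (peak reading 8.6 N) brought it to the light gate, within about 1° by sleeve phase; the arm is clear, and I handed the job in at about 31 s but got no verdict back.

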